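# Slide inspected weld brackets into pass and reject nests

### The job

Two of the welded brackets on the bench carry an inspection tag: slide the green-tagged one onto the green pass pad and the red-tagged one onto the red reject pad, each lying flat and wholly on its pad between the rails. Keep the brackets on the table all the way (slide them, do not lift them), and leave the untagged bracket and everything else on the bench where it is.

Things in the scene. Friction and masses are not known exactly. Their poses are not given: they have to be found in the camera images.
- green_bracket: pale metal channel bracket turned upside down, 100 mm (its x) x 64 mm (its y) x 42 mm high, about 0.6 kg, flat closed top and upright outer faces along its long sides, open below at the two short ends; a green tag 52 x 44 mm lies in the middle of its top. Origin: centre of its underside; z up
- red_bracket: pale metal channel bracket turned upside down, 100 mm (its x) x 64 mm (its y) x 42 mm high, about 0.6 kg, flat closed top and upright outer faces along its long sides, open below at the two short ends; a red tag 52 x 44 mm lies in the middle of its top. Origin: centre of its underside; z up
- pass_nest: fixed pass nest: a green painted pad, level with the table, 240 mm (its x) x 130 mm (its y), between two steel rails 20 mm high, 110 mm long along its y (inner faces at x = +-120 mm, feet out to 138 mm), open at both y ends. One nest is to the robot's left, one to its right; which is which varies. Origin: pad centre at table height; x roughly away from the robot
- reject_nest: fixed reject nest: a red painted pad, level with the table, 240 mm (its x) x 130 mm (its y), between two steel rails 20 mm high, 110 mm long along its y (inner faces at x = +-120 mm, feet out to 138 mm), open at both y ends. One nest is to the robot's left, one to its right; which is which varies. Origin: pad centre at table height; x roughly away from the robot
- plain_bracket: a third bracket of the same shape with no tag (100 x 64 x 42 mm), on the far side of the table; not inspected yet. Origin: centre of its underside
- wrench_a: steel wrench, 170 mm long, lying flat close to the robot's base on its left. Origin: middle of its underside
- hammer: hammer, 240 mm long, lying close to the robot's base on its right. Origin: middle of its underside
- wire_spool: copper-coloured wire spool, 100 mm in diameter and 50 mm high, lying flat on the far side, left. Origin: centre of its underside
- spray_can: blue can, 60 mm in diameter and 170 mm high, standing on the far side, right. Origin: centre of its underside
- magnet_square: red L-shaped magnetic square, arms 100 and 90 mm, 22 mm high, beyond the right-hand nest. Origin: underside, centre of the long arm
- nozzle_cup: steel cup, 80 mm in diameter and 90 mm high, beyond the left-hand nest. Origin: centre of its underside
Things that resemble listed ones, but are neither listed nor needed, are in the scene too. What is shaped like the green_bracket but blue or purple is not meant.

How it is judged:
At the end, for the whole second after the job is handed in: The green-tagged bracket lies still and flat on the table (within 6 mm in height, 0.1 rad in tilt) in the pass nest, its centre within 90 mm of the pad's centre along the pad's x and within 36 mm along its y; the red-tagged bracket likewise in the reject nest (x of green_bracket in the frame of pass_nest between -0.09 and 0.09 m and y of green_bracket in the frame of pass_nest between -0.036 and 0.036 m and height (world z) of each of green_bracket, red_bracket below 0.006 m and angle between each of green_bracket, red_bracket's own z axis and vertical below 0.1 rad and linear speed of each of green_bracket, red_bracket below 0.02 m/s and x of red_bracket in the frame of reject_nest between -0.09 and 0.09 m and y of red_bracket in the frame of reject_nest between -0.036 and 0.036 m); the robot touches nothing.
It fails at once if a tagged bracket is lifted: its underside more than 15 mm above the table (height (world z) of any of green_bracket, red_bracket above 0.015 m).
It fails at once if the untagged bracket or another bystander is moved by more than 30 mm (distance of any of plain_bracket, wrench_a, hammer, wire_spool, spray_can, magnet_square, nozzle_cup from where it was at the start of the episode above 0.03 m).
It also fails if it takes over 64 s, if anything falls off the work surface, if the arm or the gripper's body presses on something with over 40 N, if the wrist force passes 120 N, or if a joint passes its speed limit or range.

### The arm

A 6-joint arm with a two-finger parallel gripper is mounted at the origin on the work surface. World frame = base frame: x ahead of the robot, y to its left, z up, the work surface at z = 0. Lengths are in m, angles in rad, forces in N, time in s.
With the tool pointing down it reaches from about 0.3 to 0.775 m from the base axis. Payload 14.6 kg.
Tool frame: the origin (TCP) lies at the centre of the arm's flange, where the gripper is bolted on; the fingertips stand 199 mm ahead of it and the grasp point (between the pads) lies 180 mm ahead of it; z points along the fingers, y is the line along which they close (so a half turn about z gives the same grasp; the last joint's range is limited). The gripper opens to 94 mm and grips with 3 to 60 N. Pads are 16 mm wide; open, the fingers measure 119 mm over their backs; the gripper's body (75 mm by 177 mm) begins 78 mm behind the grasp point.
Start: joints at [-1.295, 0.3, 1.521, -0, 1.321, -0.067], TCP at [0.185, -0.518, 0.405] pointing down, gripper open.
Joint ranges: [-3.03, 3.03], [-0.79, 2.21], [0.23, 2.52], [-1.04, 4.18], [0, 3.07], [-2.55, 2.55]. Speed limits (rad/s): [2.22, 2.22, 2.57, 3.14, 3.14, 3.14].

### API

Orientations are given as [roll, pitch, yaw] about the fixed x, y, z axes, in that order (R = Rz(yaw) Ry(pitch) Rx(roll)).
In Python, from station import ctrl gives the robot as it stands. The module is installed in compiled form; this text tells all that it offers.
- The arm moves only by the tool servo_tool, never from a script. Its argument "motion" is a list of rows, each a list of 5 numbers: the closure, from 0 (fully open) to 1 (shut), then the shift along the world's x, y, z in cm, then the turn about the world's z in degrees. A call has 1 to 20 rows; each row is the pose to reach, as a shift and turn from the pose commanded when the call began; what a row does not reach only later rows make up. A row lasts 1/8 s, in which the tool goes at most 62.5 mm and 10.7 degrees, less where a joint would pass 70% of its speed; a pose out of reach is approached as far as the arm can. A call with a gripper value outside its range is refused whole. The fingers move at their own pace and stop on an object; "squeeze" is the grip in N (left out, the last holds). Time passes only in rows, so rows that repeat a pose let the fingers close. It gives the time, the measured TCP pose, the force, the opening and the grip force at its end, in the units of the state.
- ctrl.get_obs(): the state, without advancing time (a new reading comes with each control period).
- ctrl.camera(name): name is "scene" or "side" or "wrist"; returns a dict with "image" (480x640x3 uint8, red, green, blue), "fx", "fy", "cx", "cy" (pixels), "camera_from_world" (4x4, takes a point from world to camera coordinates); the wrist camera has in their place "hand_eye" (4x4, takes a point from camera to tool coordinates, whose origin is the TCP and whose axes are the flange's). Camera axes: x right, y up, looking along -z (the intrinsics and any distortion apply to the point x, -y, -z); pixel columns grow to the right and rows downward; lengths in m; the calibration is good to about 2 mm. A picture is of the moment at which its call begins: read the wrist's pose just before it. There is no depth.
- ctrl.hand_in(): hands the job in; it is judged then, once.
The state is a dict: "time_s": time; "qpos": joint angles; "joint_vel": joint speeds; "tau": joint torques, N m; "ee_pos": TCP position; "eef_rot": TCP orientation; "force": force on the tool from outside, world axes, zero at the start; "moment": the same for the moment, N m; "grip_width": finger opening in m; "grip_force": force on a finger pad.
Only numpy, scipy, OpenCV 4.12 (cv2) and the standard library are available. Lean on these libraries where they do the work, as an engineer would, in place of code of your own. Each camera call takes 0.05 s, during which the arm holds its last target. There are 200 camera calls.

## Working session

There is one attempt and no reset: what is moved stays moved. The work goes in short steps, Python scripts to look and compute and a tool call to move; the robot and the scene stay as the last step left them, time stands still between calls to the robot, and variables do not carry over. Pictures are saved under pics/ and viewed, at most 10 in all, crops included, and the job is handed in when it is done.

Besides the shell and the picture viewer there is one more tool, called by a JSON object that holds its "name" and its "arguments", one argument or row to a line. servo_tool: Moves the arm, as the interface text tells. Its arguments: {"type":"object","properties":{"motion":{"type":"array","items":{"type":"array","items":{"type":"number"}}},"squeeze":{"type":"number"}},"required":["motion"]}

```bash
mkdir -p pics; cat > h.py <<'E'
import numpy as np, cv2
from station import ctrl
from scipy.spatial.transform import Rotation as R
def px2w(c,u,v,z):
    M=np.linalg.inv(c["camera_from_world"]); d=np.array([(u-c["cx"])/c["fx"],-(v-c["cy"])/c["fy"],-1.])
    d=M[:3,:3]@d; o=M[:3,3]; return (o+d*(z-o[2])/d[2])
def save(n,c): cv2.imwrite("pics/"+n,cv2.cvtColor(c["image"],cv2.COLOR_RGB2BGR))
E
python3 - <<'E'
from h import *
for n in ("scene","side"):
    c=ctrl.camera(n); save(n+"1.png",c); print(n,c.keys(),c["fx"],np.linalg.inv(c["camera_from_world"])[:3,3].round(3))
o=ctrl.get_obs(); print(o)
E
```

```text
scene dict_keys(['image', 'fx', 'fy', 'cx', 'cy', 'camera_from_world']) 463.4218340122836 [ 1.451 -0.087  1.094]
side dict_keys(['image', 'fx', 'fy', 'cx', 'cy', 'camera_from_world']) 503.0225720271484 [0.055 0.76  0.783]
{'time_s': 0.1, 'qpos': array([-1.29457363e+00,  3.00428760e-01,  1.52151241e+00, -1.83766607e-05,
        1.32076795e+00, -6.65864990e-02]), 'joint_vel': array([ 7.88342297e-04, -7.35410995e-04, -2.88229480e-03,  5.08257180e-04,
       -1.24854341e-03,  1.78668021e-05]), 'tau': array([ 5.12669612e-04, -5.32643187e+01, -3.53284550e+01,  7.08756829e-02,
        2.34775501e-02, -4.04637638e-05]), 'ee_pos': array([ 0.18486858, -0.51796763,  0.4041385 ]), 'eef_rot': array([-3.14047748e+00, -5.65254365e-05,  3.42813723e-01]), 'force': array([-0.76345357,  0.22714175, -0.09868146]), 'moment': array([ 0.02650547, -0.01538389, -0.04355656]), 'grip_force': 0.0, 'grip_width': 0.09388764176741216}
```

View pics/scene1.png

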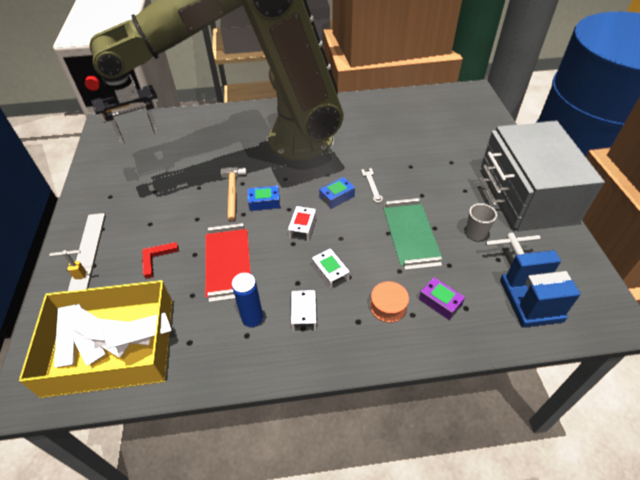

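View pics/side1.png

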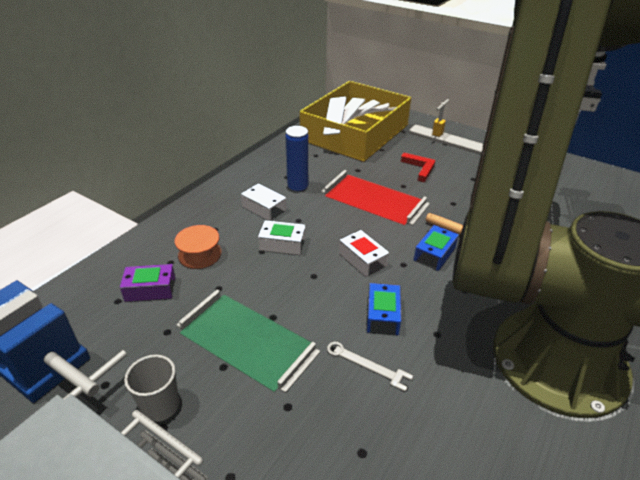

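The scene view shows the red-tagged bracket at (302,222) and the green-tagged at (330,265). The red pad is at (228,262), the green pad at (412,235) and the plain bracket at (303,310). Blue and purple decoys are at (264,197), (337,190) and (441,295). The side view agrees.

```bash
python3 - <<'E'
from h import *
im={n:ctrl.camera(n) for n in("scene","side")}
def rect(n,box,col,z):
    c=im[n]; hsv=cv2.cvtColor(c["image"],cv2.COLOR_RGB2HSV); H,S,V=cv2.split(hsv)
    m={"r":((H<8)|(H>172))&(S>150)&(V>90),"g":(H>45)&(H<85)&(S>90)&(V>60)}[col].astype(np.uint8)
    k=np.zeros_like(m); x0,y0,x1,y1=box; k[y0:y1,x0:x1]=1; m*=k
    _,l,st,_=cv2.connectedComponentsWithStats(m); m=l==1+np.argmax(st[1:,4])
    p=np.array([px2w(c,u,v,z)[:2] for v,u in np.argwhere(m)])
    (cx,cy),(w,h),a=cv2.minAreaRect((p*1000).astype(np.float32))
    if w<h: w,h,a=h,w,a+90
    print(n,col,"ctr mm",round(cx),round(cy),"size",round(w),round(h),"long axis deg",round(((a+90)%180)-90,1))
rect("scene",(285,203,320,242),"r",.042);rect("scene",(310,245,352,288),"g",.042)
rect("scene",(200,222,255,300),"r",0);rect("scene",(380,200,445,270),"g",0)
rect("side",(340,228,390,275),"r",.042);rect("side",(255,215,308,255),"g",.042)
rect("side",(320,170,430,224),"r",0);rect("side",(175,290,320,390),"g",0)
c=im["scene"]
for nm,u,v,z in [("plain",303,296,.042),("plainfar",304,320,.042),("can",250,322,0),("spool",390,298,.05),("cup",480,235,0),("magnet",160,258,.02),("hamtip",232,218,.02),("hamhead",232,172,.02),("wr1",368,170,0),("wr2",378,200,0),("blueR",264,195,.042),("blueL",337,188,.042)]:
    print(nm,(px2w(c,u,v,z)[:2]*1000).round())
E
```

```text
scene r ctr mm 458 -36 size 45 38 long axis deg -20.2
scene g ctr mm 647 25 size 47 40 long axis deg 24.6
scene r ctr mm 558 -274 size 240 130 long axis deg 0.9
scene g ctr mm 527 300 size 232 128 long axis deg 0.1
side r ctr mm 459 -37 size 48 39 long axis deg -20.2
side g ctr mm 649 24 size 49 41 long axis deg 23.4
side r ctr mm 560 -276 size 241 132 long axis deg 1.6
side g ctr mm 530 298 size 240 131 long axis deg -0.2
plain [745. -63.]
plainfar [820. -68.]
can [ 781. -213.]
spool [790. 167.]
cup [570. 509.]
magnet [ 536. -469.]
hamtip [ 403. -255.]
hamhead [ 179. -254.]
wr1 [217. 224.]
wr2 [371. 227.]
blueR [ 335. -147.]
blueL [338.  93.]
```

{"name": "servo_tool", "arguments": {
  "motion": [
    [0, 2, 3.5, 0, -4],
    [0, 4, 7, 0, -8],
    [0, 6, 10.5, 0, -12],
    [0, 8, 14, 0, -16],
    [0, 10, 17.5, 0, -20],
    [0, 12, 21, 0, -24],
    [0, 14, 24.5, 0, -28],
    [0, 16, 28, 0, -32],
    [0, 18, 31.5, 0, -36],
    [0, 20, 35, 0, -39.8],
    [0, 22, 38.5, -2, -39.8],
    [0, 24, 42, -4, -39.8],
    [0, 26, 45.5, -6, -39.8],
    [0, 27.3, 48.2, -8, -39.8],
    [0, 27.3, 48.2, -8, -39.8],
    [0, 27.3, 48.2, -8, -39.8]
  ],
  "squeeze": 20
}}

```text
time_s: 2.2
ee_pos: [0.4578, -0.0363, 0.325]
eef_rot: [3.142, -0.0, -0.352]
force: [0.3, -0.6, 0.6]
grip_width: 0.0938
grip_force: 0.0
```

```bash
cat >> h.py <<'E'
def wristtag(n,col):
    o=ctrl.get_obs(); c=ctrl.camera("wrist"); save(n,c)
    T=np.eye(4); T[:3,:3]=R.from_euler("xyz",o["eef_rot"]).as_matrix(); T[:3,3]=o["ee_pos"]
    c["camera_from_world"]=np.linalg.inv(T@c["hand_eye"])
    H,S,V=cv2.split(cv2.cvtColor(c["image"],cv2.COLOR_RGB2HSV))
    m={"r":((H<8)|(H>172))&(S>150)&(V>90),"g":(H>45)&(H<85)&(S>90)&(V>60)}[col].astype(np.uint8)
    _,l,st,_=cv2.connectedComponentsWithStats(m)
    for i in 1+np.argsort(-st[1:,4])[:3]:
        if st[i,4]<200: continue
        p=np.array([px2w(c,u,v,.042)[:2] for v,u in np.argwhere(l==i)])
        (cx,cy),(w,h),a=cv2.minAreaRect((p*1000).astype(np.float32))
        if w<h: w,h,a=h,w,a+90
        print(col,"ctr mm",round(cx,1),round(cy,1),"size",round(w),round(h),"deg",round(((a+90)%180)-90,1),st[i])
    print("tcp",(o["ee_pos"]*1000).round(1),"yaw",np.degrees(o["eef_rot"]).round(1),"t",o["time_s"])
E
python3 -c "
from h import *
wristtag('w1.png','r')"
```

```text
r ctr mm 516.4 -244.2 size 129 103 deg 1.7 [  473     0   167   181 23549]
r ctr mm 457.4 -38.1 size 51 44 deg -20.1 [ 291  209   56   62 3398]
tcp [457.8 -36.3 325. ] yaw [180.   -0.  -20.2] t 2.2
```

View pics/w1.png

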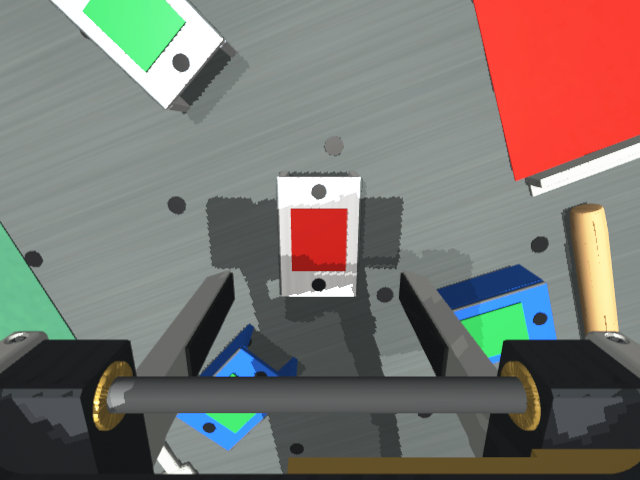

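The wrist view shows the red tag at (319,240), square between the fingers and clear of the blue decoys. I descend and grip.

{"name": "servo_tool", "arguments": {
  "motion": [
    [0, 0, -0.2, -3, 0],
    [0, 0, -0.2, -6, 0],
    [0, 0, -0.2, -8.5, 0],
    [0, 0, -0.2, -10.5, 0],
    [0, 0, -0.2, -11.4, 0],
    [0, 0, -0.2, -11.4, 0],
    [0.2, 0, -0.2, -11.4, 0],
    [0.4, 0, -0.2, -11.4, 0],
    [0.6, 0, -0.2, -11.4, 0],
    [0.6, 0, -0.2, -11.4, 0],
    [0.6, 0, -0.2, -11.4, 0],
    [0.6, 0, -0.2, -11.4, 0]
  ],
  "squeeze": 20
}}

```text
time_s: 3.75
ee_pos: [0.458, -0.038, 0.2109]
eef_rot: [-3.142, -0.0, -0.352]
force: [-1.4, 0.1, 6.2]
grip_width: 0.0639
grip_force: 20.0
```

{"name": "servo_tool", "arguments": {
  "motion": [
    [0.6, 0.6, -0.6, 0, 1.5],
    [0.6, 1.6, -1.6, 0, 4],
    [0.6, 2.8, -2.8, 0, 7],
    [0.6, 4, -4.2, 0, 10],
    [0.6, 5.2, -5.8, 0, 13],
    [0.6, 6.4, -7.4, 0, 16],
    [0.6, 7.6, -9, 0, 19],
    [0.6, 8.8, -10.8, 0, 21],
    [0.6, 9.6, -12.6, 0, 21],
    [0.6, 10.1, -14.4, 0, 21],
    [0.6, 10.1, -16.2, 0, 21],
    [0.6, 10.1, -18, 0, 21],
    [0.6, 10.1, -19.8, 0, 21],
    [0.6, 10.1, -21.4, 0, 21],
    [0.6, 10.1, -22.8, 0, 21],
    [0.6, 10.1, -23.7, 0, 21],
    [0.6, 10.1, -23.7, 0, 21],
    [0.6, 10.1, -23.7, 0, 21]
  ]
}}

```text
time_s: 6.0
ee_pos: [0.5589, -0.2753, 0.211]
eef_rot: [3.14, -0.001, 0.015]
force: [-0.2, -4.6, 4.7]
grip_width: 0.0638
grip_force: 20.0
```

{"name": "servo_tool", "arguments": {
  "motion": [
    [0.3, 0, 0, 0, 0],
    [0, 0, 0, 0, 0],
    [0, 0, 0, 0, 0],
    [0, 0, 0, 0, 0],
    [0, 0, 0, 0, 0],
    [0, 0, 0, 2, 0],
    [0, 0, 0, 5, 0],
    [0, 0, 0, 8, 0],
    [0, 0, 0, 11.4, 0],
    [0, 1, 3, 11.4, 3],
    [0, 2, 6.5, 11.4, 6],
    [0, 3, 10, 11.4, 9],
    [0, 4, 13.5, 11.4, 12],
    [0, 5, 17, 11.4, 15],
    [0, 6, 20.5, 11.4, 18],
    [0, 7, 24, 11.4, 21],
    [0, 8, 27.5, 11.4, 23],
    [0, 8.9, 29.9, 11.4, 23],
    [0, 8.9, 29.9, 11.4, 23],
    [0, 8.9, 29.9, 11.4, 23]
  ]
}}

```text
time_s: 8.5
ee_pos: [0.6477, 0.0234, 0.3255]
eef_rot: [3.141, -0.001, 0.416]
force: [0.4, 0.0, -0.3]
grip_width: 0.0941
grip_force: 0.0
```

```bash
python3 -c "
from h import *
wristtag('w2.png','g')"
```

```text
g ctr mm 558.1 225.2 size 205 63 deg 9.1 [    0    98    90   242 14548]
g ctr mm 646.7 23.0 size 52 44 deg 25.1 [ 288  210   56   63 3386]
tcp [647.7  23.4 325.5] yaw [180.   -0.   23.8] t 8.5
```

View pics/w2.png

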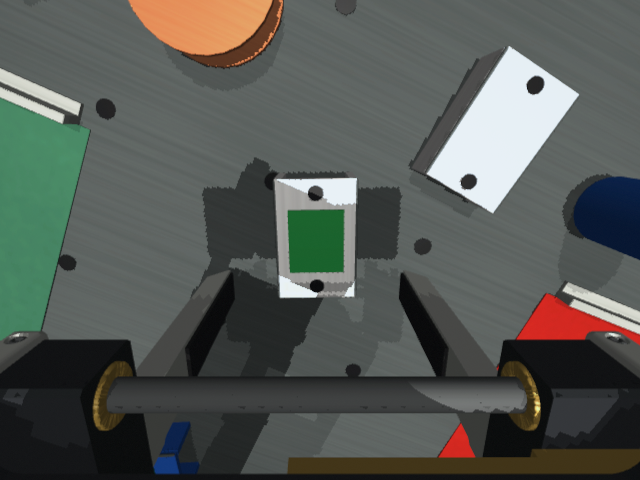

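The green tag at (316,241) is square between the fingers. The plain bracket at (497,130) is clear of the right finger.

{"name": "servo_tool", "arguments": {
  "motion": [
    [0, -0.1, 0, -3, 1.2],
    [0, -0.1, 0, -6, 1.2],
    [0, -0.1, 0, -8.5, 1.2],
    [0, -0.1, 0, -10.5, 1.2],
    [0, -0.1, 0, -11.4, 1.2],
    [0, -0.1, 0, -11.4, 1.2],
    [0.2, -0.1, 0, -11.4, 1.2],
    [0.4, -0.1, 0, -11.4, 1.2],
    [0.6, -0.1, 0, -11.4, 1.2],
    [0.6, -0.1, 0, -11.4, 1.2],
    [0.6, -0.1, 0, -11.4, 1.2],
    [0.6, -0.1, 0, -11.4, 1.2]
  ]
}}

```text
time_s: 10.05
ee_pos: [0.647, 0.024, 0.211]
eef_rot: [3.141, -0.001, 0.437]
force: [-1.2, 0.2, 5.6]
grip_width: 0.064
grip_force: 20.0
```

{"name": "servo_tool", "arguments": {
  "motion": [
    [0.6, -0.6, 0.6, 0, -1.5],
    [0.6, -1.7, 1.7, 0, -4],
    [0.6, -3, 3, 0, -7],
    [0.6, -4.4, 4.6, 0, -10],
    [0.6, -5.8, 6.4, 0, -13],
    [0.6, -7.2, 8.2, 0, -16],
    [0.6, -8.6, 10, 0, -19],
    [0.6, -9.8, 11.8, 0, -22],
    [0.6, -10.8, 13.6, 0, -25],
    [0.6, -11.5, 15.4, 0, -25],
    [0.6, -11.8, 17.2, 0, -25],
    [0.6, -11.8, 19, 0, -25],
    [0.6, -11.8, 20.8, 0, -25],
    [0.6, -11.8, 22.6, 0, -25],
    [0.6, -11.8, 24.4, 0, -25],
    [0.6, -11.8, 26, 0, -25],
    [0.6, -11.8, 27.1, 0, -25],
    [0.6, -11.8, 27.5, 0, -25],
    [0.6, -11.8, 27.5, 0, -25],
    [0.6, -11.8, 27.5, 0, -25]
  ]
}}

```text
time_s: 12.55
ee_pos: [0.5288, 0.299, 0.211]
eef_rot: [3.142, -0.001, 0.0]
force: [0.0, -2.4, 5.8]
grip_width: 0.064
grip_force: 20.0
```

{"name": "servo_tool", "arguments": {
  "motion": [
    [0.3, 0, 0, 0, 0],
    [0, 0, 0, 0, 0],
    [0, 0, 0, 0, 0],
    [0, 0, 0, 0, 0],
    [0, 0, 0, 0, 0],
    [0, 0, 0, 2, 0],
    [0, 0, 0, 5, 0],
    [0, 0, 0, 8, 0],
    [0, 0, 0, 11.4, 0],
    [0, 0, 0, 15, 0],
    [0, -2, -4, 18, 0],
    [0, -4, -8, 18, 0],
    [0, -6, -12, 18, 0],
    [0, -8, -16, 18, 0],
    [0, -8, -20, 18, 0],
    [0, -8, -24, 18, 0],
    [0, -8, -24, 18, 0],
    [0, -8, -24, 18, 0]
  ]
}}

```text
time_s: 14.8
ee_pos: [0.4487, 0.0593, 0.3915]
eef_rot: [-3.141, -0.001, 0.0]
force: [-0.2, 0.3, 0.0]
grip_width: 0.0936
grip_force: 0.0
```

```bash
python3 -c "
from h import *
save('scene2.png',ctrl.camera('scene'))"
```

```text
(no output)
```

View pics/scene2.png

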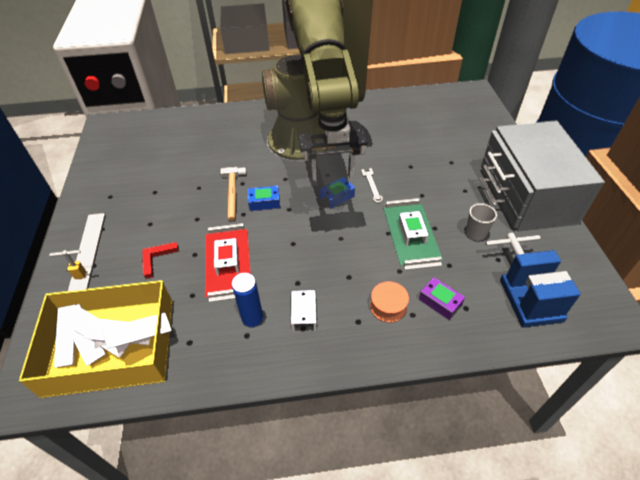

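Both brackets sit centred on their pads, red at (225,253) and green at (413,227). Everything else is where it was and the gripper is clear.

```bash
python3 -c "
from h import *
print(ctrl.hand_in())"
```

```text
the job is handed in; nothing more can be done
None
```

I slid the green-tagged bracket onto the green pass pad and the red-tagged one onto the red reject pad; the last picture shows both centred on their pads and nothing else visibly moved, and the job is handed in (no verdict was returned).

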